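# Load the sauce warmer and set its heat

### The arm

A 6-joint arm with a two-finger parallel gripper is mounted at the origin on the work surface. World frame = base frame: x ahead of the robot, y to its left, z up, the work surface at z = 0. Lengths are in m, angles in rad, forces in N, time in s.
With the tool pointing down it reaches from about 0.3 to 0.775 m from the base axis. Payload 14.6 kg.
Tool frame: the origin (TCP) lies on the centre line of the jaws, within the pads' length; the fingertips stand 17 mm ahead of it and the grasp point (between the pads) lies 2 mm behind it; z points along the fingers, x is the direction in which the jaws open and shut, and the axes are right-handed (so a half turn about z gives the same grasp; the last joint's range is limited). The gripper opens to 94 mm and grips with 3 to 60 N. Pads are 16 mm wide; open, the fingers measure 119 mm over their backs; the gripper's body (75 mm by 177 mm) begins 78 mm behind the grasp point.
Start: joints at [1.222, 0.3, 1.521, -0, 1.321, -0.067], TCP at [0.153, 0.528, 0.201] pointing down, gripper open.
Joint ranges: [-3.03, 3.03], [-0.79, 2.21], [0.23, 2.52], [-1.04, 4.18], [0, 3.07], [-2.55, 2.55]. Speed limits (rad/s): [2.22, 2.22, 2.57, 3.14, 3.14, 3.14].

### API

Orientations are given as [roll, pitch, yaw] about the fixed x, y, z axes, in that order (R = Rz(yaw) Ry(pitch) Rx(roll)).
In Python, from station import ctrl gives the robot as it stands. The module is installed in compiled form; this text tells all that it offers.
- The arm moves only by the tool drive_tool, never from a script. Its argument "increments" is a list of rows, each a list of 3 entries, a list of its own where there are three numbers: the turn, a rotation vector about the tool's x, y, z in degrees, then the shift along the tool's x, y, z in mm, then the opening, from 0 (shut) to 1 (fully open). In form: [[[ax, ay, az], [dx, dy, dz], hand], ...]. A call has 1 to 20 rows; each row shifts and turns the commanded pose from where the row before left it, along the tool's axes as they then stand; what a row does not reach is not made up. A row lasts 1/8 s, in which the tool goes at most 62.5 mm and 10.7 degrees, less where a joint would pass 70% of its speed; a pose out of reach is approached as far as the arm can. A call with a gripper value outside its range is refused whole. The fingers move at their own pace and stop on an object; "squeeze" is the grip in N (left out, the last holds). Time passes only in rows, so rows that do not move let the fingers close. It gives the time, the measured TCP pose, the force and the opening at its end, in the units of the state.
- ctrl.get_obs(): the state, without advancing time (a new reading comes with each control period).
- ctrl.camera(name): name is "scene" or "top" or "wrist"; returns the picture (400x640x3 uint8, red, green, blue); there is no depth.
- ctrl.calibration(name): a dict with "fx", "fy", "cx", "cy" (pixels), "rvec" (rotation vector, rad) and "tvec" (3), from world to camera coordinates, as OpenCV has them. Camera axes: x right, y down, z forward; pixel columns grow to the right and rows downward; lengths in m; the calibration is good to about 2 mm. A picture is of the moment at which its call begins: read the wrist's pose just before it. calibration takes no time and is no camera call; for the wrist camera it gives the pose at the moment of the call.
- ctrl.hand_in(): hands the job in, once; it reports no verdict.
The state is a dict: "time_s": time; "qpos": joint angles; "joint_vel": joint speeds; "tau": joint torques, N m; "ee_pos": TCP position; "eef_rot": TCP orientation; "force": force on the tool from outside, world axes, zero at the start; "moment": the same for the moment, N m; "grip_width": finger opening in m.
Only numpy, scipy, OpenCV 4.12 (cv2) and the standard library are available. Lean on these libraries where they do the work, as an engineer would, in place of code of your own. Each camera call takes 0.05 s, during which the arm holds its last target.

### The job

Pack all three lidded steel inserts (the long pan, the square pot and the round pot) side by side into the well of the sauce warmer, each standing upright and level right down on the well's floor; set them down rather than dropping them, and never tip them. When all three are in, turn the warmer's click dial to setting 4, and leave the other things on the table where they are.

Things in the scene. Friction and masses are not known exactly. Their poses are not given: they have to be found in the camera images.
- warmer: Countertop sauce warmer, fixed, steel, with an open well and a grey control end. Origin on the table top under the middle of the well; z up, x along the well's longer inside, y away from the control end. Outside: well part x -88 to 88, y -86 to 86 mm, rim 95 mm above the table; control end y -197 to -86 mm, flat top 83 mm above the table.
- well (a point): Centre of the well's flat floor, 30 mm above the table; axes as the warmer's. Straight walls, 144 mm (x) by 140 mm (y) inside, up to 85 mm above the table; above that the edge flares out at 45 degrees to the rim. All three inserts fit with 4 to 12 mm to spare: the long pan along one side (best along x), the square and round pot next to each other in the rest; which side is free.
- dial (a joint): Angle of the warmer's dial in rad: 0 at off, growing clockwise seen from above, to 2.7. It clicks every 0.45 rad: off (0), then settings 1 to 6; setting 4 is at 1.8. It starts at setting 1, 2 or 3, turns both ways and, let go, pulls itself into the nearest click; passing a click takes about 0.1 N m.
- dial_grip (a point): Grip point on the dial's upright axis, 111 mm above the table, 28 mm above the control end's top, at warmer x = 0, y = -142 mm. The dial is a black upright bar 46 mm long, 12 mm thick, top 11 mm above this point, on a disc 42 mm across, 4.5 mm high. Site x runs along the bar to its white pointer end, z up; grip across the bar (along y).
- marks (a point): Centre of the dial's scale, on the control end's top; axes as the warmer's. Around it, 41 mm out, lie white marks: a bar for off, then six dots of growing size for settings 1 to 6, clockwise from above. The pointer looks to the mark it is set to; setting 4 lies 0.675 rad clockwise from the warmer's -x direction, off 1.125 rad counter-clockwise from it.
- pan: Long steel insert pan with fixed lid, 136 mm (x) by 64 mm (y), lid top 80 mm above its underside; on the lid a black bar grip along x, 80 mm long, 14 mm thick, 32 mm high (top at 112 mm). About 0.55 kg. Origin at the centre of the underside, z up.
- square_pot: Square steel insert pot with fixed lid, 64 by 64 mm, lid top 84 mm above its underside; on the lid a black bar grip along x, 46 mm long, 14 mm thick, 32 mm high (top at 116 mm). About 0.42 kg. Origin at the centre of the underside, z up.
- round_pot: Round steel insert pot with fixed lid, 68 mm across, lid top 88 mm above its underside; on the lid a round black knob 32 mm across, 32 mm high (top at 120 mm). About 0.40 kg. Origin at the centre of the underside, z up.
- squeeze_bottle: Bystander: red plastic bottle, 54 mm across, 170 mm tall, loose. Origin at the centre of its underside.
- sauce_jar: Bystander: amber glass sauce jar with metal cap, 74 mm across, 110 mm tall, loose. Origin at the centre of its underside.
- shaker: Bystander: aluminium spice shaker, 42 mm across, 85 mm tall, loose. Origin at the centre of its underside.
- mug: Bystander: white mug, 80 mm across, 90 mm tall, loose. Origin at the centre of its underside.
- dip_bowl: Bystander: white dip bowl, 84 mm across, 40 mm tall, loose. Origin at the centre of its underside.

How it is judged:
By the outcome, as a careful person would: the job done as asked, in the order asked, and still so for the second after the job is handed in, with the robot touching nothing.
It also fails if it takes over 72 s, if anything falls off the work surface, if the arm or the gripper's body presses on something with over 40 N, if the wrist force passes 120 N, or if a joint passes its speed limit or range.

## Working session

There is one attempt and no reset: what is moved stays moved. The work goes in short steps, Python scripts to look and compute and a tool call to move; the robot and the scene stay as the last step left them, time stands still between calls to the robot, and variables do not carry over. Pictures are saved under pics/ and viewed, and the job is handed in when it is done.

Besides the shell and the picture viewer there is one more tool, called by a JSON object that holds its "op" and its "data". drive_tool: Moves the arm, as the interface text tells. Its arguments: {"type":"object","properties":{"increments":{"type":"array"},"squeeze":{"type":"number"}},"required":["increments"]}

```bash
mkdir -p pics
python3 - <<'E'
from station import ctrl
import cv2,numpy as np
print(ctrl.get_obs())
for n in ["scene","top","wrist"]:
    c=ctrl.calibration(n);print(n,c)
    cv2.imwrite(f"pics/{n}0.png",ctrl.camera(n)[:,:,::-1])
E
```

```text
{'time_s': 0.0, 'qpos': array([ 1.22240987e+00,  3.00498428e-01,  1.52161141e+00, -2.27255436e-05,
        1.32071815e+00, -6.65810392e-02]), 'joint_vel': array([-1.78334743e-04, -3.45102215e-04, -5.16109914e-06, -7.78735187e-04,
       -2.37560183e-03,  1.09221368e-03]), 'tau': array([-7.05341081e-04, -5.31821716e+01, -3.52705014e+01,  7.07658450e-02,
        2.47379526e-02, -7.44307886e-05]), 'ee_pos': array([0.15285015, 0.52803539, 0.20065852]), 'eef_rot': array([-3.14153243e+00,  1.23406444e-03,  1.28899658e+00]), 'force': array([0.22843552, 0.28148582, 0.41854612]), 'moment': array([-0.04020896,  0.11534091,  0.03548603]), 'grip_width': 0.09419358426034342}
scene {'fx': 385.53919942237263, 'fy': 385.53919942237263, 'cx': 314.09198969899023, 'cy': 202.85640385895172, 'rvec': array([ 1.70285265,  1.74402628, -0.78355167]), 'tvec': array([-0.02082027, -0.28945109,  1.38253737])}
top {'fx': 410.3731809994408, 'fy': 410.3731809994408, 'cx': 321.33752531973846, 'cy': 194.64703846797929, 'rvec': array([ 2.19788923, -2.13414543,  0.12131288]), 'tvec': array([0.02140614, 0.57057956, 1.15994849])}
wrist {'fx': 314.530310013265, 'fy': 314.530310013265, 'cx': 317.9758220426034, 'cy': 195.62523999021397, 'rvec': array([-2.35007068, -1.76577155, -0.21378607]), 'tvec': array([-0.54862874, -0.02554473,  0.39036573])}
```

View pics/top0.png

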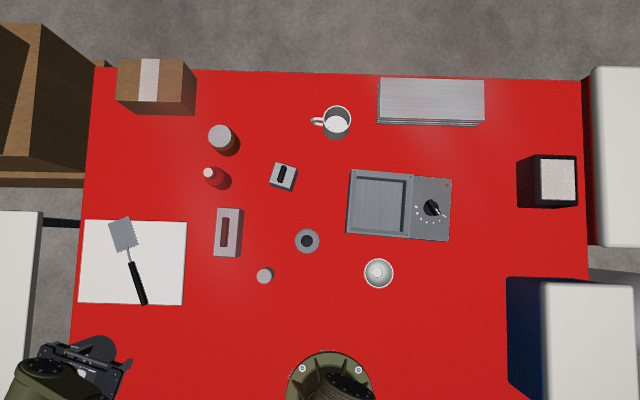

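View pics/scene0.png

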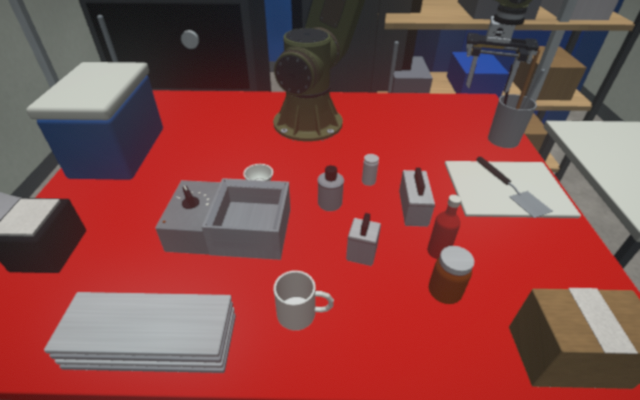

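View pics/wrist0.png

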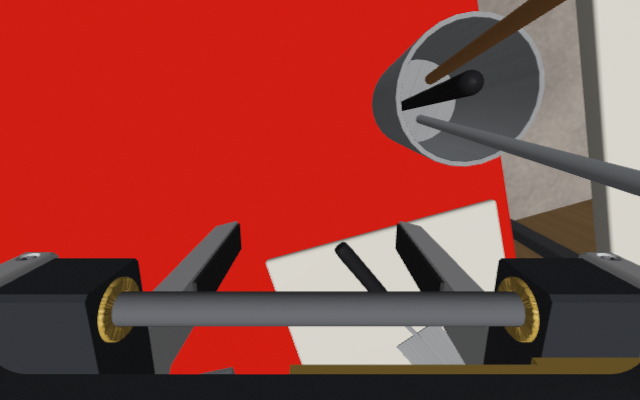

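```bash
cat > h.py <<'E'
from station import ctrl
import cv2,numpy as np
def cal(n):
    c=ctrl.calibration(n);R,_=cv2.Rodrigues(c['rvec']);K=np.array([[c['fx'],0,c['cx']],[0,c['fy'],c['cy']],[0,0,1]]);return K,R,np.array(c['tvec']).ravel()
def ray(C,p,z):
    K,R,t=C;p=np.atleast_2d(np.array(p,float));d=np.linalg.solve(K,np.c_[p,np.ones(len(p))].T);d=R.T@d;o=-R.T@t
    return (o[:,None]+d*((z-o[2])/d[2])).T
def proj(C,P):
    K,R,t=C;q=K@(R@np.atleast_2d(P).T+t[:,None]);return (q[:2]/q[2]).T
def grab(n,f):
    C=cal(n);I=ctrl.camera(n)[:,:,::-1].copy();cv2.imwrite('pics/'+f,I);return C,I
E
python3 - <<'E'
from h import *
I=cv2.imread('pics/top0.png')
a=I[90:300,190:460]
cv2.imwrite('pics/t0z.png',cv2.resize(a,None,fx=2.9,fy=2.85,interpolation=cv2.INTER_CUBIC)[:600,:800])
C=cal('top')
print(ray(C,[(330,390)],0), -C[1].T@C[2])
for n,p,z in [('pan',(225,232),.112),('sq',(282,173),.116),('rd',(307,241),.12),('dial',(432,208),.122),('well',(382,205),.03)]:print(n,ray(C,p,z))
E
```

```text
[[ 0.01767079 -0.00260488  0.        ]] [0.43956181 0.03917016 1.21521638]
pan [[0.45269583 0.29292902 0.112     ]]
sq [[0.61619935 0.14651163 0.116     ]]
rd [[0.4352178  0.07264937 0.12      ]]
dial [[ 0.53259588 -0.25850326  0.122     ]]
well [[ 0.54486502 -0.13849752  0.03      ]]
```

View pics/t0z.png

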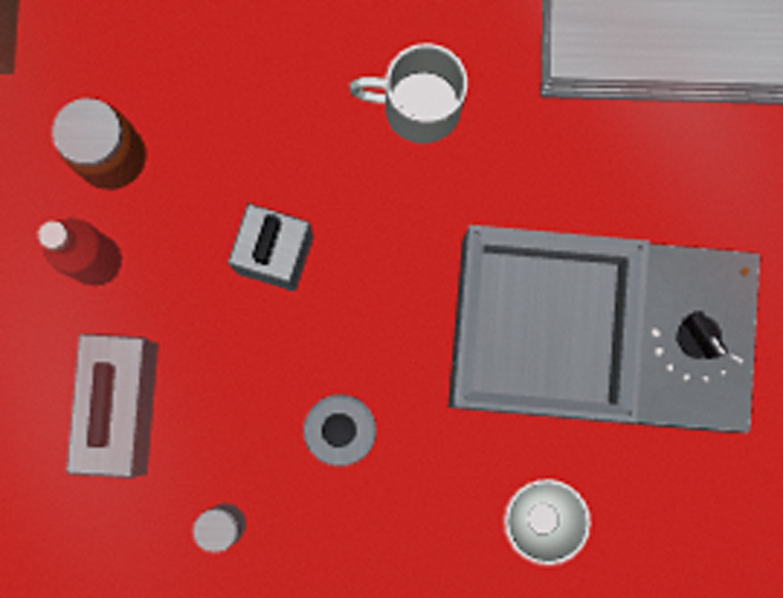

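Run:
```python
from h import *
from scipy.spatial.transform import Rotation as Ro
o=ctrl.get_obs();K,R,t=cal('wrist')
Rt=Ro.from_euler('xyz',o['eef_rot']).as_matrix()
print('cam in tool',Rt.T@(-R.T@t-o['ee_pos']));print('cam axes in tool(cols)\n',(Rt.T@R.T).round(3))
C=cal('top');I=cv2.imread('pics/top0.png')
hsv=cv2.cvtColor(I,cv2.COLOR_BGR2HSV)
g=((hsv[...,1]<110)).astype(np.uint8)
cs,_=cv2.findContours(g,cv2.RETR_EXTERNAL,cv2.CHAIN_APPROX_NONE)
for c in cs:
    a=cv2.contourArea(c)
    if a<80: continue
    (x,y),wh,an=cv2.minAreaRect(c)
    if 190<x<460 and 90<y<300: print(round(x),round(y),np.round(wh),round(an,1),a,ray(C,[(x,y)],.08).round(3))
d=(I.max(2)<70).astype(np.uint8)
cs,_=cv2.findContours(d,cv2.RETR_EXTERNAL,cv2.CHAIN_APPROX_NONE)
print('dark')
for c in cs:
    a=cv2.contourArea(c)
    (x,y),wh,an=cv2.minAreaRect(c)
    if a>20 and 190<x<460 and 90<y<300: print(round(x,1),round(y,1),np.round(wh),round(an,1),a,ray(C,[(x,y)],.115).round(3))
for n,p,z in [('bottle',(209,173),.17),('jar',(220,136),.11),('shaker',(264,273),.085),('mug',(337,118),.09),('bowl',(378,271),.04)]:print(n,ray(C,p,z).round(3))
```

```text
cam in tool [-0.00087874 -0.06871009 -0.18371327]
cam axes in tool(cols)
 [[ 1.    -0.    -0.   ]
 [ 0.     0.971  0.24 ]
 [ 0.    -0.24   0.971]]
265 275 [14. 18.] 63.4 198.0 [[0.34  0.185 0.08 ]]
378 272 [29. 29.] 90.0 652.5 [[ 0.355 -0.124  0.08 ]]
307 241 [24. 24.] 45.0 449.0 [[0.436 0.075 0.08 ]]
228 232 [27. 50.] 5.2 1237.0 [[0.453 0.292 0.08 ]]
399 205 [104.  64.] 5.2 6455.5 [[ 0.542 -0.178  0.08 ]]
283 176 [25. 25.] 18.4 556.0 [[0.613 0.147 0.08 ]]
220 136 [22. 23.] 90.0 414.0 [[0.722 0.331 0.08 ]]
334 120 [36. 33.] 41.2 832.5 [[0.778 0.009 0.08 ]]
431 102 [108.  47.] 1.7 4859.0 [[ 0.841 -0.266  0.08 ]]
320 200 [399. 639.] 90.0 64443.0 [[0.551 0.043 0.08 ]]
dark
306.3 240.3 [11. 11.] 45.0 91.0 [[0.437 0.075 0.115]]
431.3 208.3 [18. 14.] 45.0 161.5 [[ 0.532 -0.258  0.115]]
392.4 193.1 [70. 35.] 50.9 121.5 [[ 0.57  -0.154  0.115]]
287.0 183.5 [17. 30.] 61.7 35.0 [[0.588 0.132 0.115]]
281.4 173.8 [ 6. 16.] 18.4 76.5 [[0.614 0.148 0.115]]
236.0 144.3 [ 6. 20.] 5.7 56.5 [[0.692 0.275 0.115]]
bottle [[0.602 0.329 0.17 ]]
jar [[0.715 0.322 0.11 ]]
shaker [[0.345 0.187 0.085]]
mug [[0.782 0.    0.09 ]]
bowl [[ 0.357 -0.128  0.04 ]]
```

{"op": "drive_tool", "data": {"increments": [[[0,0,0],[0,0,-50],1],[[0,0,0],[-18,44,-50],1],[[0,0,0],[-18,44,-30],1],[[0,0,0],[-18,44,0],1],[[0,0,0],[-18,44,0],1],[[0,0,0],[-18,44,0],1],[[0,0,0],[-18,44,0],1],[[0,0,-6],[-18,44,0],1],[[0,0,-6],[-18,44,0],0.6],[[0,0,0],[0,0,0],0.5],[[0,0,0],[0,0,0],0.5]], "squeeze": 45}}

```text
time_s: 1.52
ee_pos: [0.45, 0.2991, 0.3264]
eef_rot: [-3.141, 0.0, 1.497]
force: [0.4, 0.4, -0.1]
grip_width: 0.0674
```

Run:
```python
from h import *
print(ctrl.get_obs()['time_s'],ctrl.get_obs()['ee_pos'],ctrl.get_obs()['eef_rot'])
C,I=grab('wrist','w1.png')
np.savez('w1.npz',K=C[0],R=C[1],t=C[2])
```

```text
1.525 [0.45004401 0.29914152 0.32635443] [-3.14113113e+00  9.36384351e-05  1.49730878e+00]
```

View pics/w1.png

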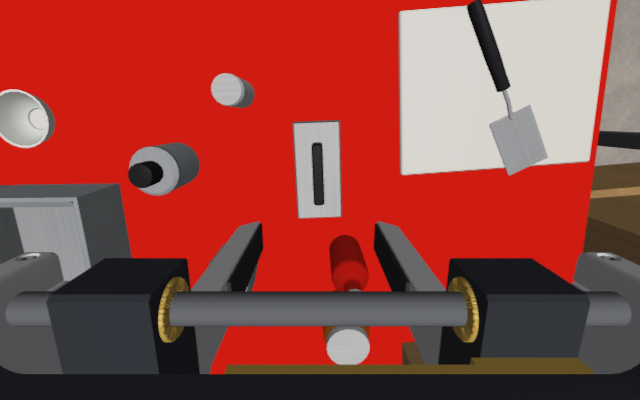

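```bash
cat >> h.py <<'E'
def comp(m,p):
    # connected component containing pixel p -> biggest contour
    n,l=cv2.connectedComponents(m.astype(np.uint8));k=l[int(p[1]),int(p[0])]
    cs,_=cv2.findContours((l==k).astype(np.uint8),cv2.RETR_EXTERNAL,cv2.CHAIN_APPROX_NONE)
    return max(cs,key=cv2.contourArea)[:,0].astype(float)
def rect(P):
    (c,wh,a)=cv2.minAreaRect((P[:,:2]*1000).astype(np.float32));a=a if wh[0]>=wh[1] else a+90
    return np.round(c,1),np.round(wh,1),round((a+90)%180-90,1)
def tool(dx,dy,dz=0):
    y=ctrl.get_obs()['eef_rot'][2];return np.round([dx*np.cos(y)+dy*np.sin(y),dx*np.sin(y)-dy*np.cos(y),-dz],1)
E
python3 - <<'E'
from h import *
I=cv2.imread('pics/w1.png');d=np.load('w1.npz');C=(d['K'],d['R'],d['t'])
h=cv2.cvtColor(I,cv2.COLOR_BGR2HSV)
print(h[140,300],h[170,317],h[160,180],h[172,145],h[150,190])
c=comp(h[...,1]<90,(302,140));print(c.min(0),c.max(0));print('pan lid',rect(ray(C,c,.08)))
c=comp(I.max(2)<80,(317,170));print(c.min(0),c.max(0));print('pan bar',rect(ray(C,c,.112)))
c=comp(I.max(2)<60,(147,175));print(c.min(0),c.max(0));
P=ray(C,c,.12);print('knob',P[:,:2].min(0),P[:,:2].max(0))
E
```

```text
[ 30   1 184] [120  11  47] [105  13  77] [130  18  42] [100  10  78]
[293. 120.] [341. 217.]
pan lid (array([451.5, 297.4]), array([ 62.3, 134.3]), -2.1)
[312. 143.] [323. 204.]
pan bar (array([451.1, 297.5]), array([12.2, 79.5]), -2.0)
[129. 161.] [162. 187.]
knob [0.41761917 0.06049895] [0.44964527 0.10341234]
```

{"op": "drive_tool", "data": {"increments": [[[0,0,-2],[-1.5,1,30],0.5],[[0,0,0],[0,0,50],0.5],[[0,0,0],[0,0,50],0.5],[[0,0,0],[0,0,50],0.5],[[0,0,0],[0,0,30],0.5],[[0,0,0],[0,0,10],0.5],[[0,0,0],[0,0,5],0.5],[[0,0,0],[0,0,0],0.5]]}}

```text
time_s: 2.58
ee_pos: [0.4515, 0.2978, 0.1025]
eef_rot: [3.14, -0.001, 1.534]
force: [-0.4, -0.6, -0.6]
grip_width: 0.0469
```

Run:
```python
from h import *
C,I=grab('wrist','w2.png')
```

```text
(no output)
```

View pics/w2.png

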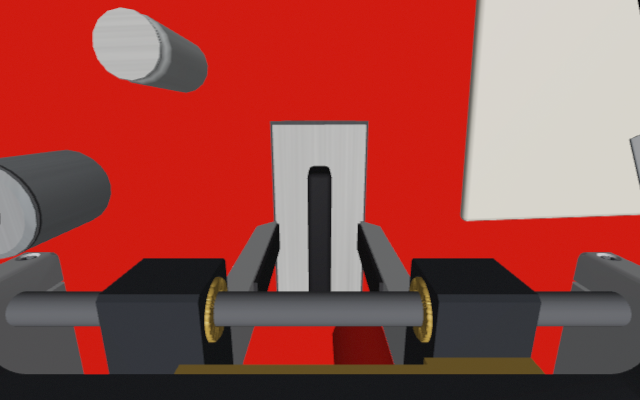

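{"op": "drive_tool", "data": {"increments": [[[0,0,0],[0,0,1.5],0],[[0,0,0],[0,0,0],0],[[0,0,0],[0,0,0],0],[[0,0,0],[0,0,0],0],[[0,0,0],[0,0,-4],0],[[0,0,0],[0,0,-15],0],[[0,0,0],[0,0,-35],0],[[0,0,0],[0,0,-40],0],[[0,0,0],[-8,3,-40],0],[[0,0,0],[-20,9,-15],0],[[0,0,0],[-32,14,0],0],[[0,0,0],[-40,17,0],0],[[0,0,0],[-40,18,0],0],[[0,0,0],[-40,18,0],0],[[0,0,0],[-32,14,0],0],[[0,0,0],[-25,9,0],0],[[0,0,0],[-15,5,0],0],[[0,0,0],[-8,3,0],0],[[0,0,0],[0,0,0],0],[[0,0,0],[0,0,0],0]], "squeeze": 50}}

```text
time_s: 5.12
ee_pos: [0.5513, 0.0341, 0.2491]
eef_rot: [-3.142, -0.0, 1.534]
force: [0.0, 0.6, -6.2]
grip_width: 0.0133
```

Run:
```python
from h import *
C,I=grab('wrist','w3.png')
np.savez('w3.npz',K=C[0],R=C[1],t=C[2])
C,I=grab('scene','s3.png')
```

```text
(no output)
```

View pics/w3.png

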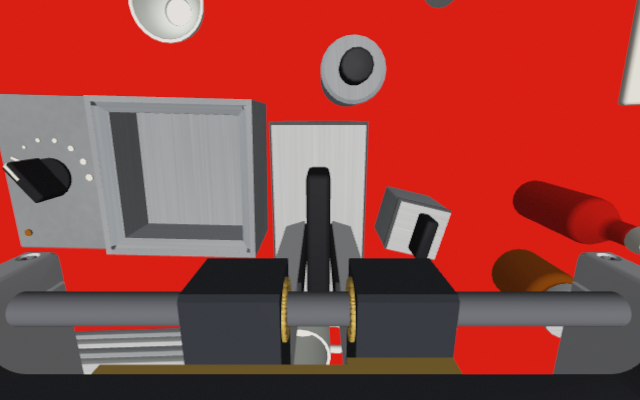

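View pics/s3.png

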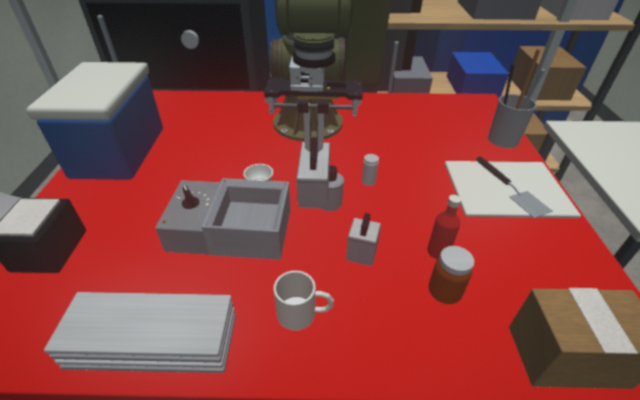

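Run:
```python
from h import *
I=cv2.imread('pics/w3.png')
cv2.imwrite('pics/w3z.png',cv2.resize(I[85:265,0:275],None,fx=2.9,fy=2.9,interpolation=cv2.INTER_CUBIC))
```

```text
(no output)
```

View pics/w3z.png

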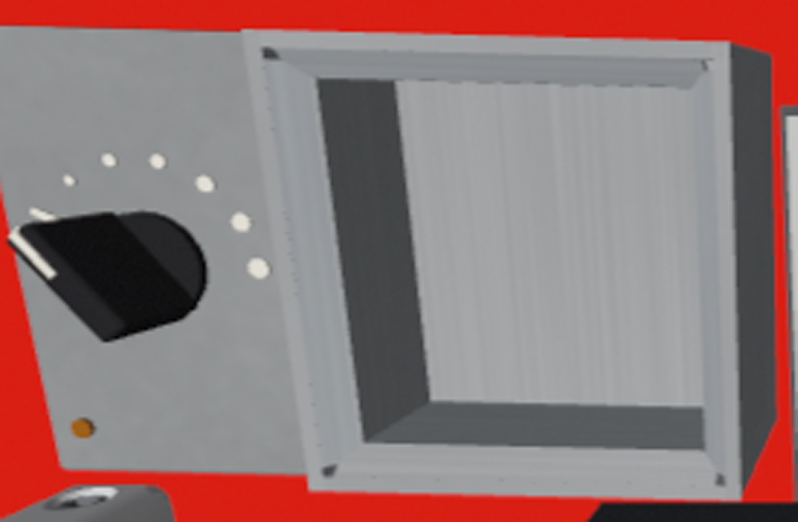

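Run:
```python
from h import *
d=np.load('w3.npz');C=(d['K'],d['R'],d['t']);I=cv2.imread('pics/w3.png')
u=lambda z:(np.array(z,float)+.5)/2.9-.5+[0,85]
rim=u([(243,29),(730,42),(742,500),(308,491)])
Pr=ray(C,rim,.095)[:,:2]*1000
m=np.array([(-88,-86),(-88,86),(88,86),(88,-86)],float)
dz=u([(69,181),(109,160),(157,161),(205,184),(240,222),(259,268)])
a=.45*np.arange(1,7)-1.125
md=np.c_[-41*np.cos(a),-142+41*np.sin(a)]
Pd=ray(C,dz,.083)[:,:2]*1000
def rig(m,P):
    mc,pc=m.mean(0),P.mean(0);H=(m-mc).T@(P-pc);U,S,V=np.linalg.svd(H);R=V.T@np.diag([1,np.linalg.det(V.T@U.T)])@U.T
    t=pc-R@mc;return np.degrees(np.arctan2(R[1,0],R[0,0])),t,((R@m.T).T+t-P).round(1)
print(rig(m,Pr));print(rig(md,Pd));print(rig(np.r_[m,md],np.r_[Pr,Pd]))
# inner lip corners z=.085 (72,70): zoom
L=u([(318,79),(690,87),(704,450),(363,443)]);print(rig(np.array([(-72,-70),(-72,70),(72,70),(72,-70)],float),ray(C,L,.085)[:,:2]*1000))
# dial pointer stripe top ends: z .122
print(ray(C,u([(12,238),(53,277),(105,341),(118,213)]),.122)*1000)
# objects
h=cv2.cvtColor(I,cv2.COLOR_BGR2HSV)
print('pan lid edge in tcp')
o=ctrl.get_obs();print(o['ee_pos'],o['eef_rot'])
```

```text
(np.float64(-3.6035323362663596), array([ 543.68194653, -123.56412808]), array([[ 0. , -0.2],
       [ 0.1, -0.1],
       [ 0.2, -0.6],
       [-0.3,  0.9]]))
(np.float64(-3.3527906787882107), array([ 543.29836617, -124.62540848]), array([[-0.1,  0.2],
       [ 0.2, -0.1],
       [ 0.2,  0.1],
       [-0.1, -0.1],
       [-0.1,  0.2],
       [-0.1, -0.3]]))
(np.float64(-3.5101069379879193), array([ 543.66128201, -124.25786797]), array([[ 0.1, -1. ],
       [-0.1, -1. ],
       [ 0. , -1.1],
       [-0.2,  0.3],
       [-0.2,  0.7],
       [ 0.1,  0.4],
       [ 0.2,  0.6],
       [-0.1,  0.4],
       [ 0. ,  0.7],
       [-0. ,  0.1]]))
(np.float64(-3.499733186820618), array([ 543.29233792, -123.13102156]), array([[-0.8, -1.7],
       [-0.2,  1.4],
       [ 0.7,  1. ],
       [ 0.3, -0.7]]))
[[ 517.99243664 -278.57115133  122.        ]
 [ 532.01266295 -268.13239276  122.        ]
 [ 555.46614405 -255.90916923  122.        ]
 [ 510.82946994 -240.08302351  122.        ]]
pan lid edge in tcp
[0.55134006 0.03407151 0.2491201 ] [ 3.14156674e+00 -8.04182286e-05  1.53417271e+00]
```

{"op": "drive_tool", "data": {"increments": [[[0,0,1.4],[-10,0,0],0],[[0,0,0],[-25,0,0],0],[[0,0,0],[-35,1,0],0],[[0,0,0],[-40,1,0],0],[[0,0,0],[-35,0,0],0],[[0,0,0],[-25,0,0],0],[[0,0,0],[-15,0,0],0],[[0,0,0],[-8.5,0,10],0],[[0,0,0],[0,0,20],0],[[0,0,0],[0,0,10],0],[[0,0,0],[0,0,0],0],[[0,0,0],[0,0,0],0]]}}

```text
time_s: 6.72
ee_pos: [0.542, -0.1597, 0.2097]
eef_rot: [3.141, 0.0, 1.509]
force: [-0.8, -0.2, -6.5]
grip_width: 0.0132
```

```bash
cat >> h.py <<'E'
W0=np.array([543.6,-123.9]);WA=np.radians(-3.53)
def w2(x,y):
    return W0+np.array([[np.cos(WA),-np.sin(WA)],[np.sin(WA),np.cos(WA)]])@[x,y]
def goto(x,y,z,yawdeg):
    o=ctrl.get_obs();p=o['ee_pos']*1000
    print('turn z',round(-(yawdeg-np.degrees(o['eef_rot'][2])),2),'now yaw axes',tool(x-p[0],y-p[1],z-p[2]))
E
python3 - <<'E'
from h import *
goto(*w2(0,-35.5),131,90-3.53)
C,I=grab('wrist','w4.png')
E
```

```text
turn z 0.0 now yaw axes [ 0.3 -0.7 78.7]
```

View pics/w4.png

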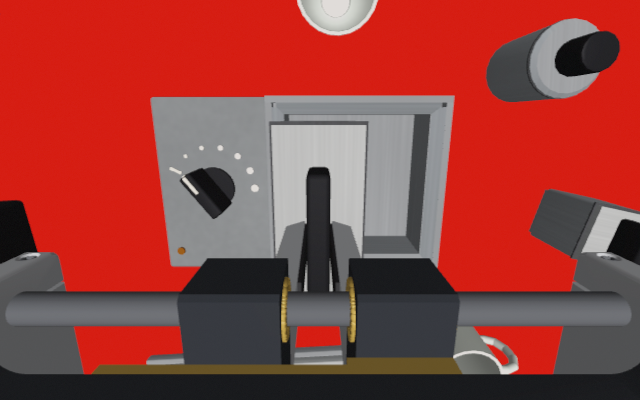

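{"op": "drive_tool", "data": {"increments": [[[0,0,0],[0,-0.7,15],0],[[0,0,0],[0,0,20],0],[[0,0,0],[0,0,20],0],[[0,0,0],[0,0,12],0],[[0,0,0],[0,0,6],0],[[0,0,0],[0,0,0],0]]}}

```text
time_s: 7.52
ee_pos: [0.5411, -0.1598, 0.136]
eef_rot: [-3.142, -0.0, 1.509]
force: [-0.4, -0.4, -5.4]
grip_width: 0.0131
```

{"op": "drive_tool", "data": {"increments": [[[0,0,0],[0,0,2],0],[[0,0,0],[0,0,1],0],[[0,0,0],[0,0,1],0],[[0,0,0],[0,0,0],0]]}}

```text
time_s: 8.02
ee_pos: [0.541, -0.1598, 0.132]
eef_rot: [3.142, -0.0, 1.509]
force: [0.1, 1.1, -6.6]
grip_width: 0.013
```

{"op": "drive_tool", "data": {"increments": [[[0,0,0],[0,0,0.5],0],[[0,0,0],[0,0,0.5],0],[[0,0,0],[0,0,0],0]]}}

```text
time_s: 8.4
ee_pos: [0.541, -0.1598, 0.131]
eef_rot: [-3.141, -0.0, 1.509]
force: [0.3, -0.1, -5.7]
grip_width: 0.0133
```

{"op": "drive_tool", "data": {"increments": [[[0,0,0],[0,0,0.5],0],[[0,0,0],[0,0,0.5],0],[[0,0,0],[0,0,0],0]]}}

```text
time_s: 8.78
ee_pos: [0.5411, -0.1598, 0.1302]
eef_rot: [3.142, -0.0, 1.509]
force: [-2.2, 1.5, -3.4]
grip_width: 0.013
```

{"op": "drive_tool", "data": {"increments": [[[0,0,0],[0,0,0.7],0],[[0,0,0],[0,0,0],0]]}}

```text
time_s: 9.02
ee_pos: [0.5411, -0.1597, 0.1301]
eef_rot: [3.141, 0.0, 1.509]
force: [-3.8, 2.2, 4.0]
grip_width: 0.0132
```

{"op": "drive_tool", "data": {"increments": [[[0,0,0],[0,0,0],0.4],[[0,0,0],[0,0,0],0.4],[[0,0,0],[0,0,0],0.4],[[0,0,0],[0,0,-20],0.4],[[0,0,0],[0,0,-40],0.5],[[0,0,0],[0,0,-50],0.6]]}}

```text
time_s: 9.78
ee_pos: [0.5407, -0.1597, 0.24]
eef_rot: [-3.14, -0.0, 1.509]
force: [0.0, -0.0, 0.4]
grip_width: 0.0534
```

Run:
```python
from h import *
C,I=grab('wrist','w5.png')
np.savez('w5.npz',K=C[0],R=C[1],t=C[2])
d=np.load('w3.npz');C=(d['K'],d['R'],d['t']);I=cv2.imread('pics/w3.png')
cv2.imwrite('pics/w3y.png',cv2.resize(I[20:270,310:460],None,fx=2.4,fy=2.4,interpolation=cv2.INTER_CUBIC))
```

```text
(no output)
```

View pics/w3y.png

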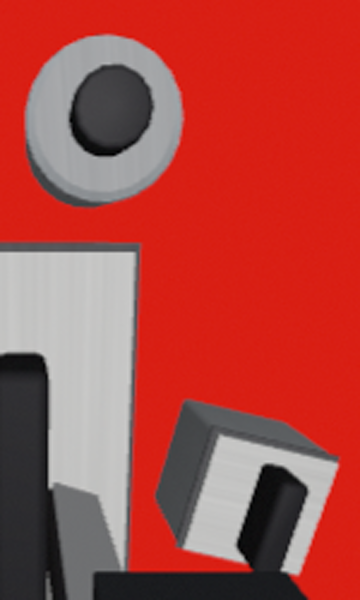

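View pics/w5.png

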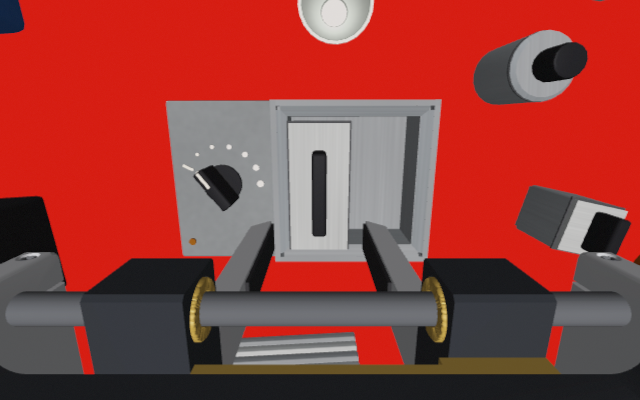

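Run:
```python
from h import *
d=np.load('w3.npz');C=(d['K'],d['R'],d['t'])
v=lambda z:(np.array(z,float)+.5)/2.4-.5+[310,20]
print('lid',ray(C,v([(104,113)]),.088),'knob',ray(C,v([(114,107)]),.12))
q=ray(C,v([(216,432),(340,459),(180,548),(260,503)]),.084)*1000;print(q)
print(np.degrees(np.arctan2(*(q[1]-q[0])[1::-1])),np.degrees(np.arctan2(*(q[2]-q[0])[1::-1])))
# pan check in well
d=np.load('w5.npz');C=(d['K'],d['R'],d['t']);I=cv2.imread('pics/w5.png')
c=comp(I.max(2)<80,(319,200));print('bar',rect(ray(C,c,.142)), w2(0,-35.5))
```

```text
lid [[0.43291546 0.07348969 0.088     ]] knob [[0.43547669 0.07386581 0.12      ]]
[[576.87414674 125.90985976  84.        ]
 [592.55911455 185.96274062  84.        ]
 [635.82895924 109.55018448  84.        ]
 [613.61101637 148.31796572  84.        ]]
75.36215565944251 -15.509077178096584
bar (array([ 540.1, -160.3]), array([12.2, 79.6]), -3.3) [ 541.41422406 -159.33264573]
```

{"op": "drive_tool", "data": {"increments": [[[0,0,0],[26,-15,-10],0.7],[[0,0,0],[50,-26,0],0.7],[[0,0,0],[50,-26,0],0.7],[[0,0,0],[50,-26,0],0.7],[[0,0,0],[35,-18,0],0.7],[[0,0,0],[15,-9,0],0.7],[[0,0,0],[0,0,0],0.7],[[0,0,0],[0,0,0],0.7]]}}

```text
time_s: 10.82
ee_pos: [0.4357, 0.0723, 0.2492]
eef_rot: [-3.142, 0.0, 1.508]
force: [-0.0, 0.6, -0.0]
grip_width: 0.0659
```

Run:
```python
from h import *
C,I=grab('wrist','w6.png')
np.savez('w6.npz',K=C[0],R=C[1],t=C[2])
```

```text
(no output)
```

View pics/w6.png

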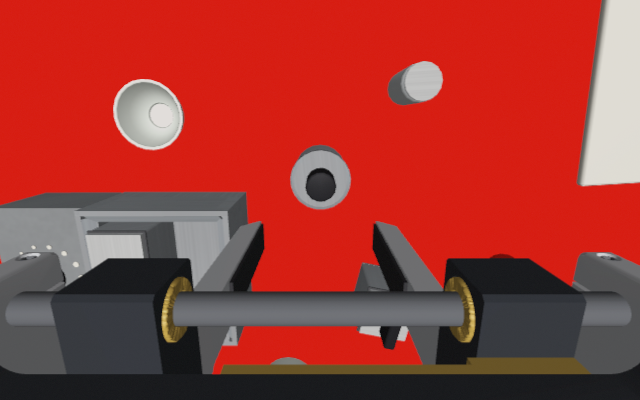

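Run:
```python
from h import *
d=np.load('w6.npz');C=(d['K'],d['R'],d['t']);I=cv2.imread('pics/w6.png')
cv2.imwrite('pics/w6z.png',cv2.resize(I[135:220,270:370],None,fx=6,fy=6,interpolation=cv2.INTER_CUBIC))
h=cv2.cvtColor(I,cv2.COLOR_BGR2HSV)
c=comp((h[...,1]<90)&(h[...,2]>105),(300,180));e=cv2.minEnclosingCircle((ray(C,c,.088)[:,:2]*1000).astype(np.float32));print('lid',e)
c=comp(I.max(2)<60,(320,188));e=cv2.minEnclosingCircle((ray(C,c,.12)[:,:2]*1000).astype(np.float32));print('knob',c.min(0),c.max(0),e)
```

```text
lid ((433.9670715332031, 73.19297790527344), 34.03020095825195)
knob [306. 168.] [335. 200.] ((432.5594482421875, 73.50939178466797), 16.903064727783203)
```

View pics/w6z.png

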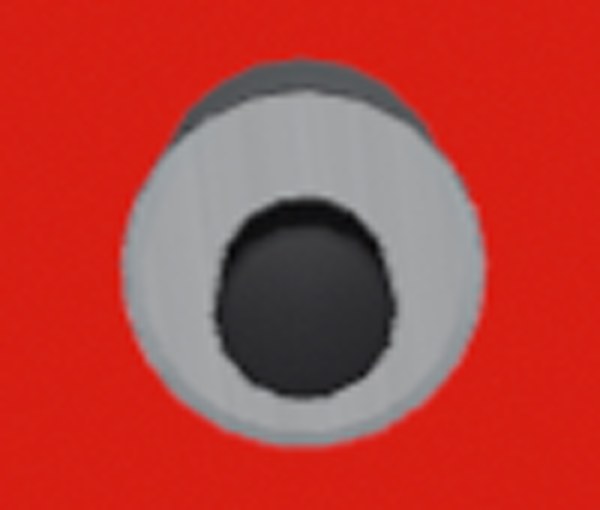

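{"op": "drive_tool", "data": {"increments": [[[0,0,0],[0.8,-1.7,30],0.7],[[0,0,0],[0,0,50],0.7],[[0,0,0],[0,0,40],0.7],[[0,0,0],[0,0,16],0.7],[[0,0,0],[0,0,5],0.7],[[0,0,0],[0,0,0],0.7],[[0,0,0],[0,0,0],0],[[0,0,0],[0,0,0],0],[[0,0,0],[0,0,0],0],[[0,0,0],[0,0,0],0],[[0,0,0],[0,0,0],0]]}}

```text
time_s: 12.25
ee_pos: [0.4337, 0.0742, 0.1085]
eef_rot: [3.141, -0.0, 1.509]
force: [0.3, 0.9, 1.8]
grip_width: 0.0305
```

Run:
```python
from h import *
goto(*w2(-34,33.5),250,90-3.53)
```

```text
turn z -0.01 now yaw axes [-157.4   87.9 -141.5]
```

{"op": "drive_tool", "data": {"increments": [[[0,0,0],[0,0,-5],0],[[0,0,0],[0,0,-20],0],[[0,0,0],[0,0,-35],0],[[0,0,0],[0,0,-35],0],[[0,0,0],[-9,5,-20],0],[[0,0,0],[-22,12,0],0],[[0,0,0],[-32,18,0],0],[[0,0,0],[-34,19,0],0],[[0,0,0],[-30,17,0],0],[[0,0,0],[-18,10,0],0],[[0,0,0],[-9,5,0],0],[[0,0,0],[-3.4,2,7],0],[[0,0,0],[0,0,0],0],[[0,0,0],[0,0,0],0]]}}

```text
time_s: 14.0
ee_pos: [0.5116, -0.0878, 0.2164]
eef_rot: [-3.142, -0.0, 1.51]
force: [0.3, 0.4, -4.4]
grip_width: 0.0303
```

Run:
```python
from h import *
goto(*w2(-34,33.5),138,90-3.53)
C,I=grab('wrist','w7.png')
np.savez('w7.npz',K=C[0],R=C[1],t=C[2])
d=ctrl.get_obs();P=d['ee_pos']
h=cv2.cvtColor(I,cv2.COLOR_BGR2HSV)
```

```text
turn z 0.02 now yaw axes [-0.5  0.2 78.4]
```

View pics/w7.png

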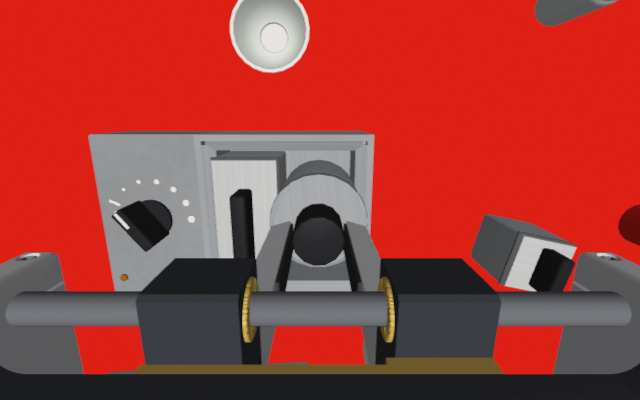

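{"op": "drive_tool", "data": {"increments": [[[0,0,0],[0,0,15],0],[[0,0,0],[0,0,20],0],[[0,0,0],[0,0,20],0],[[0,0,0],[0,0,12],0],[[0,0,0],[0,0,6],0],[[0,0,0],[0,0,2],0],[[0,0,0],[0,0,1],0],[[0,0,0],[0,0,0],0]]}}

```text
time_s: 15.05
ee_pos: [0.5119, -0.0885, 0.1407]
eef_rot: [3.141, 0.0, 1.509]
force: [-1.4, 0.5, -5.2]
grip_width: 0.0302
```

{"op": "drive_tool", "data": {"increments": [[[0,0,0],[0,0,0.7],0],[[0,0,0],[0,0,0.7],0],[[0,0,0],[0,0,0.6],0],[[0,0,0],[0,0,0],0]]}}

```text
time_s: 15.55
ee_pos: [0.5118, -0.0885, 0.1385]
eef_rot: [3.141, 0.0, 1.509]
force: [-0.9, 0.3, -1.6]
grip_width: 0.0302
```

{"op": "drive_tool", "data": {"increments": [[[0,0,0],[0,0,0.6],0],[[0,0,0],[0,0,0.4],0],[[0,0,0],[0,0,0],0]]}}

```text
time_s: 15.92
ee_pos: [0.5122, -0.0885, 0.1385]
eef_rot: [3.14, 0.0, 1.509]
force: [-2.4, 1.7, 8.9]
grip_width: 0.0307
```

{"op": "drive_tool", "data": {"increments": [[[0,0,0],[0,0,0],0.55],[[0,0,0],[0,0,0],0.55],[[0,0,0],[0,0,0],0.55],[[0,0,0],[0,0,-20],0.55],[[0,0,0],[0,0,-40],0.55],[[0,0,0],[10,4,-50],0.55],[[0,0,0],[38,13,-5],0.55],[[0,0,0],[50,18,0],0.55],[[0,0,0],[50,18,0],0.55],[[0,0,0],[50,18,0],0.55],[[0,0,5.7],[34,12,0],0.55],[[0,0,6],[11,4,0],0.5],[[0,0,0],[0,0,0],0.5],[[0,0,0],[0,0,0],0.5]]}}

```text
time_s: 17.68
ee_pos: [0.6144, 0.1476, 0.2523]
eef_rot: [-3.141, 0.0, 1.307]
force: [0.2, -0.5, -0.9]
grip_width: 0.0474
```

Run:
```python
from h import *
C,I=grab('wrist','w8.png')
np.savez('w8.npz',K=C[0],R=C[1],t=C[2])
```

```text
(no output)
```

View pics/w8.png

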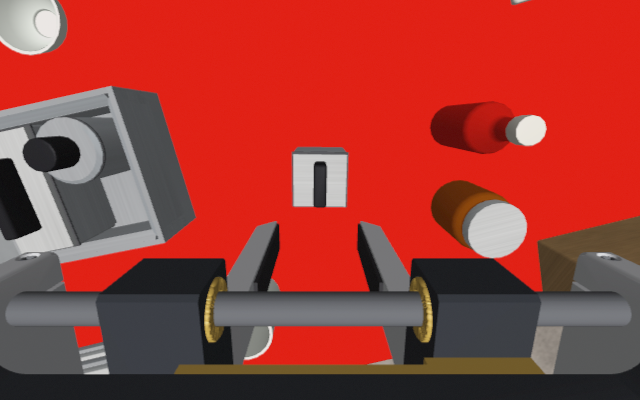

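Run:
```python
from h import *
d=np.load('w8.npz');C=(d['K'],d['R'],d['t']);I=cv2.imread('pics/w8.png')
h=cv2.cvtColor(I,cv2.COLOR_BGR2HSV)
c=comp((h[...,1]<90)&(h[...,2]>140),(300,180));P=ray(C,c,.084);print('lid',c.min(0),c.max(0),rect(P))
c=comp(I.max(2)<80,(320,185));print('bar',c.min(0),c.max(0),rect(ray(C,c,.116)))
# round pot in well
cv2.imwrite('pics/w8z.png',cv2.resize(I[80:260,0:200],None,fx=3.3,fy=3.3,interpolation=cv2.INTER_CUBIC))
```

```text
lid [293. 154.] [347. 206.] (array([615.3, 148.1]), array([60.8, 60.7]), 74.3)
bar [314. 162.] [325. 206.] (array([613.1, 148.6]), array([11.6, 46.7]), -15.2)
```

View pics/w8z.png

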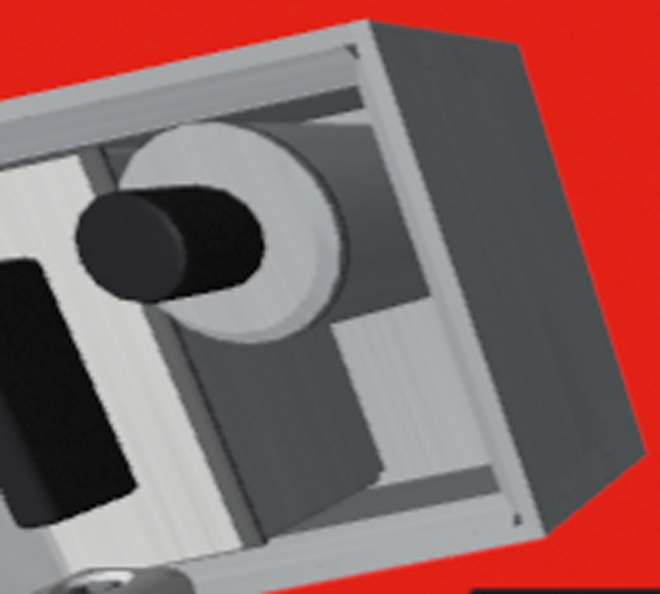

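{"op": "drive_tool", "data": {"increments": [[[0,0,0],[0.6,-0.5,30],0.5],[[0,0,0],[0,0,50],0.5],[[0,0,0],[0,0,45],0.5],[[0,0,0],[0,0,18],0.5],[[0,0,0],[0,0,5],0.5],[[0,0,0],[0,0,0],0.5],[[0,0,0],[0,0,0],0],[[0,0,0],[0,0,0],0],[[0,0,0],[0,0,0],0],[[0,0,0],[0,0,0],0],[[0,0,0],[0,0,0],0]]}}

```text
time_s: 19.1
ee_pos: [0.6143, 0.1491, 0.1045]
eef_rot: [3.141, -0.0, 1.305]
force: [-0.1, 1.7, 1.1]
grip_width: 0.0134
```

Run:
```python
from h import *
print(w2(36,34))
goto(*w2(36,34),250,90-3.53)
```

```text
[581.62511629 -92.18106983]
turn z -11.71 now yaw axes [-241.4   31.9 -145.5]
```

{"op": "drive_tool", "data": {"increments": [[[0,0,0],[0,0,-5],0],[[0,0,0],[0,0,-20],0],[[0,0,-3],[0,0,-35],0],[[0,0,-5.7],[0,0,-40],0],[[0,0,-3],[0,0,-20],0],[[0,0,0],[-10,-1,-5],0],[[0,0,0],[-25,-2,0],0],[[0,0,0],[-38,-2.7,0],0],[[0,0,0],[-40,-3,0],0],[[0,0,0],[-40,-3,0],0],[[0,0,0],[-38,-3,0],0],[[0,0,0],[-28,-2,0],0],[[0,0,0],[-15,-1,0],0],[[0,0,0],[-9,0,10],0],[[0,0,0],[0,0,0],0],[[0,0,0],[0,0,0],0]]}}

```text
time_s: 21.1
ee_pos: [0.5817, -0.0918, 0.2191]
eef_rot: [-3.141, -0.0, 1.51]
force: [0.4, 0.2, -4.3]
grip_width: 0.0133
```

Run:
```python
from h import *
goto(*w2(36,34),134.5,90-3.53)
C,I=grab('wrist','w9.png')
np.savez('w9.npz',K=C[0],R=C[1],t=C[2])
```

```text
turn z 0.02 now yaw axes [-0.4 -0.  84.6]
```

View pics/w9.png

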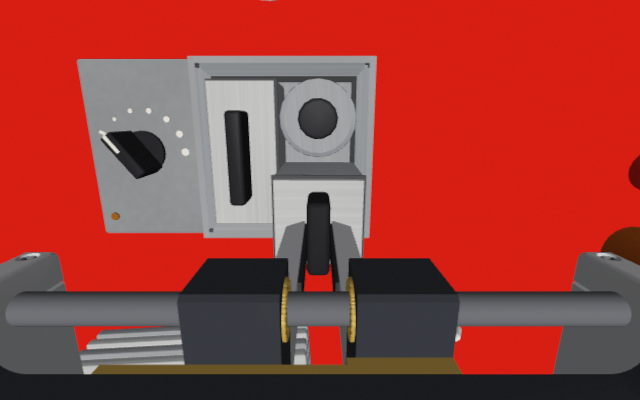

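Run:
```python
from h import *
d=np.load('w9.npz');C=(d['K'],d['R'],d['t']);I=cv2.imread('pics/w9.png')
cv2.imwrite('pics/w9z.png',cv2.resize(I[50:290,180:390],None,fx=2.5,fy=2.5,interpolation=cv2.INTER_CUBIC))
Ri=np.array([[np.cos(WA),-np.sin(WA)],[np.sin(WA),np.cos(WA)]])
def tow(p):return (p[...,:2]*1000-W0)@Ri
print('round lid LRTB',tow(ray(C,[(280,118),(356,118),(318,79),(318,157)],.118)).round(1))
print('pan',tow(ray(C,[(206,80),(274,80),(217,223)],.11)).round(1))
print('rim',tow(ray(C,[(188,57),(376,56)],.095)).round(1))
print('sq lid top corners',tow(ray(C,[(273,181),(364,181)],.2191-.1045+.084)).round(1))
```

```text
round lid LRTB [[-32.8  -0. ]
 [-32.8  66.8]
 [-65.1  33.4]
 [  1.5  33.4]]
pan [[-65.2 -65.1]
 [-65.2  -5.3]
 [ 67.1 -65.6]]
rim [[-86.6 -84.8]
 [-87.5  86.1]]
sq lid top corners [[ 7.7  3.6]
 [ 7.7 63.8]]
```

View pics/w9z.png

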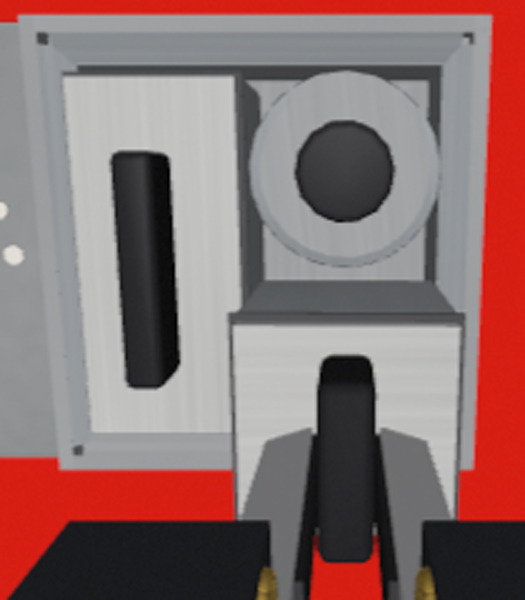

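{"op": "drive_tool", "data": {"increments": [[[0,0,0],[0,0.5,15],0],[[0,0,0],[0,0,20],0],[[0,0,0],[0,0,20],0],[[0,0,0],[0,0,15],0],[[0,0,0],[0,0,8],0],[[0,0,0],[0,0,3],0],[[0,0,0],[0,0,1],0],[[0,0,0],[0,0,0],0]]}}

```text
time_s: 22.15
ee_pos: [0.5823, -0.0926, 0.1378]
eef_rot: [3.141, 0.0, 1.509]
force: [1.0, -0.3, -5.4]
grip_width: 0.0132
```

{"op": "drive_tool", "data": {"increments": [[[0,0,0],[0,0,0.7],0],[[0,0,0],[0,0,0.7],0],[[0,0,0],[0,0,0.6],0],[[0,0,0],[0,0,0],0]]}}

```text
time_s: 22.65
ee_pos: [0.5821, -0.0926, 0.1353]
eef_rot: [-3.141, 0.0, 1.509]
force: [0.4, -0.4, -5.1]
grip_width: 0.013
```

{"op": "drive_tool", "data": {"increments": [[[0,0,0],[0,0,0.7],0],[[0,0,0],[0,0,0.5],0],[[0,0,0],[0,0,0],0]]}}

```text
time_s: 23.02
ee_pos: [0.5822, -0.0925, 0.1345]
eef_rot: [3.141, 0.0, 1.509]
force: [0.2, 1.1, -0.7]
grip_width: 0.013
```

{"op": "drive_tool", "data": {"increments": [[[0,0,0],[0,0,0.6],0],[[0,0,0],[0,0,0],0]]}}

```text
time_s: 23.28
ee_pos: [0.5825, -0.0925, 0.1345]
eef_rot: [3.14, 0.0, 1.509]
force: [-2.1, 1.0, 6.6]
grip_width: 0.013
```

{"op": "drive_tool", "data": {"increments": [[[0,0,0],[0,0,0],0.4],[[0,0,0],[0,0,0],0.4],[[0,0,0],[0,0,0],0.4],[[0,0,0],[0,0,-20],0.4],[[0,0,0],[0,0,-40],0.4],[[0,0,0],[-5,0,-50],0.4],[[0,0,0],[-30,-7,-5],0.4],[[0,0,0],[-45,-10,0],0.4],[[0,0,0],[-45,-10,0],0.4],[[0,0,0],[-35,-7,0],0.4],[[0,0,0],[-15,-3,0],0.4],[[0,0,0],[0,0,0],0.4],[[0,0,0],[0,0,0],0.4]]}}

```text
time_s: 24.9
ee_pos: [0.5348, -0.2638, 0.2485]
eef_rot: [3.142, -0.0, 1.51]
force: [0.5, -0.5, -0.6]
grip_width: 0.0376
```

Run:
```python
from h import *
C,I=grab('wrist','w10.png')
np.savez('w10.npz',K=C[0],R=C[1],t=C[2])
goto(*w2(0,-142),109,90-3.53)
print(proj(C,np.r_[w2(0,-142)/1000,.122]))
cv2.imwrite('pics/w10z.png',cv2.resize(I[90:260,220:480],None,fx=3,fy=3,interpolation=cv2.INTER_CUBIC))
```

```text
turn z 0.06 now yaw axes [ -1.9   0.2 139.6]
[[317.21871567 188.28549698]]
```

View pics/w10z.png

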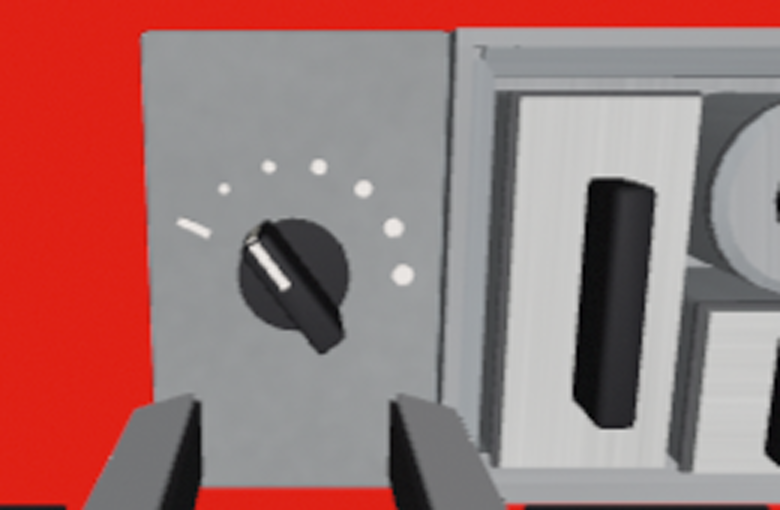

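{"op": "drive_tool", "data": {"increments": [[[0,0,0],[-1.9,0.2,0],0.4],[[0,0,10.1],[0,0,0],0.4],[[0,0,10.1],[0,0,0],0.4],[[0,0,10.1],[0,0,0],0.4],[[0,0,10.1],[0,0,0],0.4],[[0,0,10.1],[0,0,0],0.4],[[0,0,10.1],[0,0,0],0.4],[[0,0,10.1],[0,0,0],0.4],[[0,0,10.1],[0,0,0],0.4],[[0,0,10.1],[0,0,0],0.4],[[0,0,10.1],[0,0,0],0.4],[[0,0,10.1],[0,0,0],0.4],[[0,0,10.1],[0,0,0],0.4],[[0,0,10.1],[0,0,0],0.4],[[0,0,10.1],[0,0,0],0.4],[[0,0,0],[0,0,0],0.4],[[0,0,0],[0,0,0],0.4]]}}

```text
time_s: 27.08
ee_pos: [0.5345, -0.2667, 0.2486]
eef_rot: [-3.142, -0.0, -0.955]
force: [-0.1, 0.8, 0.0]
grip_width: 0.0372
```

Run:
```python
from h import *
C,I=grab('wrist','w11.png')
goto(*w2(0,-142),109,-54.9)
print(ctrl.get_obs()['qpos'])
```

```text
turn z 0.15 now yaw axes [ -0.7  -1.  139.6]
[-5.24216613e-01  3.77582514e-01  1.30856431e+00 -1.21226153e-05
  1.45539305e+00  4.31275010e-01]
```

View pics/w11.png

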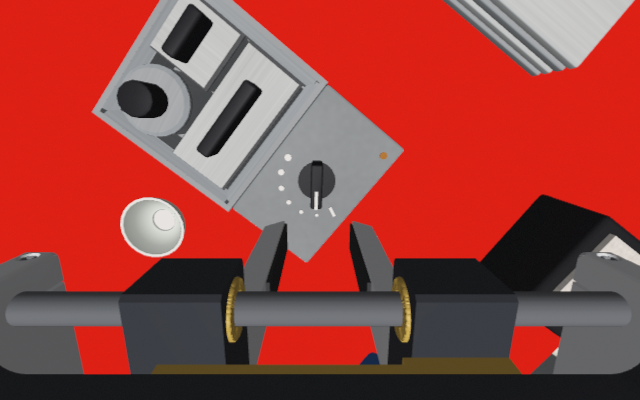

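{"op": "drive_tool", "data": {"increments": [[[0,0,0.2],[-0.7,-1,30],0.4],[[0,0,0],[0,0,45],0.4],[[0,0,0],[0,0,40],0.4],[[0,0,0],[0,0,17],0.4],[[0,0,0],[0,0,6],0.4],[[0,0,0],[0,0,0],0.4]], "squeeze": 30}}

```text
time_s: 27.88
ee_pos: [0.5353, -0.266, 0.1116]
eef_rot: [-3.141, -0.001, -0.962]
force: [-0.4, 0.0, 1.6]
grip_width: 0.0377
```

{"op": "drive_tool", "data": {"increments": [[[0,0,0],[0,0,0],0],[[0,0,0],[0,0,0],0],[[0,0,0],[0,0,0],0],[[0,0,0],[0,0,0],0]]}}

```text
time_s: 28.38
ee_pos: [0.5343, -0.2649, 0.1111]
eef_rot: [3.141, 0.002, -0.962]
force: [-7.0, 6.5, 7.5]
grip_width: 0.0116
```

{"op": "drive_tool", "data": {"increments": [[[0,0,4],[-0.5,0,0],0],[[0,0,8],[0,0,0],0],[[0,0,8],[0,0,0],0],[[0,0,8],[0,0,0],0],[[0,0,8],[0,0,0],0],[[0,0,8],[0,0,0],0],[[0,0,8],[0,0,0],0],[[0,0,8],[0,0,0],0],[[0,0,8],[0,0,0],0],[[0,0,6],[0,0,0],0],[[0,0,4],[0,0,0],0],[[0,0,0],[0,0,0],0],[[0,0,0],[0,0,0],0]]}}

```text
time_s: 30.0
ee_pos: [0.5343, -0.2643, 0.1111]
eef_rot: [3.14, 0.001, -2.323]
force: [-5.3, 6.7, 6.2]
grip_width: 0.0117
```

{"op": "drive_tool", "data": {"increments": [[[0,0,0],[0,0,0],0.35],[[0,0,0],[0,0,0],0.4],[[0,0,0],[0,0,0],0.4],[[0,0,0],[0,0,-15],0.4],[[0,0,0],[0,0,-45],0.4],[[0,0,0],[0,0,-50],0.4],[[0,0,0],[0,0,-50],0.4],[[0,0,0],[0,0,0],0.4]]}}

```text
time_s: 31.0
ee_pos: [0.5354, -0.2659, 0.2758]
eef_rot: [-3.134, 0.002, -2.324]
force: [0.5, 0.1, -0.1]
grip_width: 0.0378
```

Run:
```python
from h import *
C,I=grab('wrist','w12.png')
C,I=grab('scene','s12.png')
C,I=grab('top','t12.png')
```

```text
(no output)
```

View pics/w12.png

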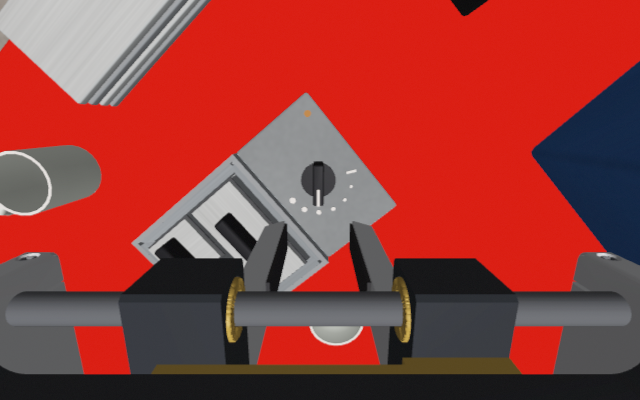

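View pics/s12.png

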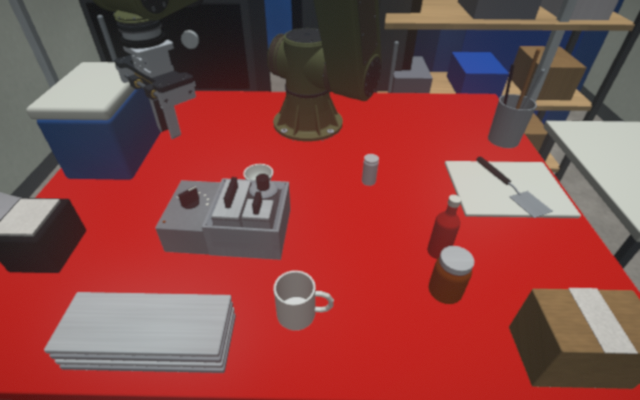

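Run:
```python
import cv2,numpy as np
a=cv2.imread('pics/w12.png')[90:300,120:410];b=cv2.imread('pics/t12.png')[160:300,330:470];c=cv2.imread('pics/s12.png')[150:270,150:310]
r=lambda x,w:cv2.resize(x,(w,int(x.shape[0]*w/x.shape[1])),interpolation=cv2.INTER_CUBIC)
a,b,c=r(a,400),r(b,390),r(c,400)
o=np.zeros((600,800,3),np.uint8);o[:a.shape[0],:400]=a;o[:390,405:795]=b;o[295:595,:400]=c;cv2.imwrite('pics/fin.png',o)
```

```text
(no output)
```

View pics/fin.png

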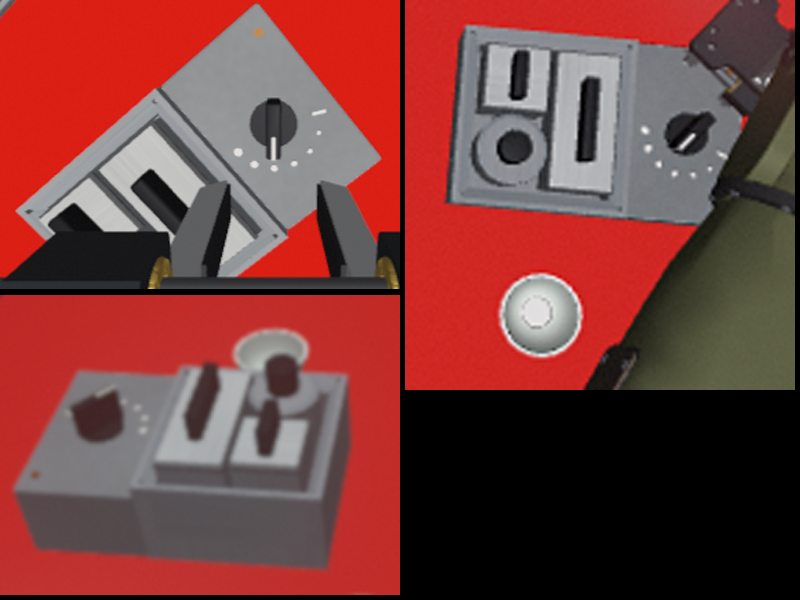

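Run:
```python
from h import *
print(ctrl.get_obs()['time_s'],ctrl.hand_in())
```

```text
the job is handed in; nothing more can be done
31.15 None
```

All three inserts are in the well and the dial was then turned from setting 1 to setting 4. I handed the job in at 31.15 s of the 72 s allowed; the hand-in gives no verdict.

- **Inserts:** The long pan stands along the control side, with the round and square pots next to each other beside it. Each was lowered in small steps until the wrist force showed it resting on the floor, then released.
- **Last checks:** The final top, scene and wrist pictures show the inserts upright and side by side, and the dial pointer on the fourth dot. The bottle, jar, shaker, mug and bowl look to be where they were, and the gripper is clear of everything.
- **Small disagreements:**
  - The pan measured about 1 mm off its intended spot, which is within its clearance.
  - The dial grip pulled sideways with about 9 N while turning.
  - The largest reading at any set-down was about 9 N.

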